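# Hold a wood section home on the measuring stage

### The arm

A 6-joint arm with a two-finger parallel gripper is mounted at the origin on the work surface. World frame = base frame: x ahead of the robot, y to its left, z up, the work surface at z = 0. Lengths are in m, angles in rad, forces in N, time in s.
With the tool pointing down it reaches from about 0.375 to 0.975 m from the base axis. Payload 3.8 kg.
Tool frame: the origin (TCP) lies at the very end of the fingers, on their centre line; the grasp point (between the pads) lies 19 mm behind it; z points along the fingers, y is the direction in which the jaws open and shut (so a half turn about z gives the same grasp; the last joint's range is limited). The gripper opens to 88 mm and grips with 3 to 60 N. Pads are 18 mm wide; open, the fingers measure 123 mm over their backs; the gripper's body (75 mm by 187 mm) begins 45 mm behind the grasp point.
Start: joints at [1.128, 0.264, 1.604, -0, 1.274, -0.037], TCP at [0.266, 0.62, 0.239] pointing down, gripper open.
Joint ranges: [-2.63, 2.63], [-0.94, 2.18], [0.31, 2.57], [-1.31, 4.45], [0, 2.66], [-2.55, 2.55]. Speed limits (rad/s): [2.57, 2.57, 3.14, 3.14, 3.14, 3.14].

### API

Orientations are given as a unit quaternion [w, x, y, z].
In Python, from workcell import status, optics, hand_in gives the robot as it stands. The module is installed in compiled form; this text tells all that it offers.
- The arm moves only by the tool arm_command, never from a script. Its argument "increments" is text: rows parted by semicolons, each of 6 numbers parted by spaces: the shift along the tool's x, y, z in m, then the turn, a rotation vector about the tool's x, y, z in rad. In form: dx dy dz ax ay az; .... A call has exactly 10 rows; each row is the pose to reach, as a shift and turn from the pose commanded when the call began, along the tool's axes at that moment; what a row does not reach only later rows make up. A row lasts 1/12 s, in which the tool goes at most 41.7 mm and 7.16 degrees, less where a joint would pass 70% of its speed; a pose out of reach is approached as far as the arm can. A call with a gripper value outside its range is refused whole. "gripper" is the opening, from 0 (shut) to 1 (fully open), set as the call begins (left out, the last holds). The fingers move at their own pace and stop on an object; "force" is the grip in N (left out, the last holds). Time passes only in rows, so rows that repeat a pose let the fingers close, or fill a call up. It gives the time, the measured TCP pose, the force and the opening at its end, in the units of the state.
- status.state(): the state, without advancing time (a new reading comes with each control period).
- optics.camera(name): name is "side" or "top"; returns (picture, depth): 420x560x3 uint8, red, green, blue; 420x560 float32, m along the optical axis (not along the pixel's ray), 0 where there is no reading.
- optics.camera_model(name): a dict with "fx", "fy", "cx", "cy" (pixels), "k1" (the pictures are not rectified: a ray, as slopes to the right and down, at radius r is drawn at 1 + k1 r^2 times it, then the intrinsics apply), "cam_to_world" (4x4, takes a point from camera to world coordinates). Camera axes: x right, y down, z forward; pixel columns grow to the right and rows downward; lengths in m; the calibration is good to about 2 mm. A picture is of the moment at which its call begins. camera_model takes no time and is no camera call.
- hand_in(): hands the job in, once; it reports no verdict.
The state is a dict: "clock": time; "q": joint angles; "joint_vel": joint speeds; "joint_torque": joint torques, N m; "position": TCP position; "tool_rot": TCP orientation; "contact_force": force on the tool from outside, world axes, zero at the start; "torque": the same for the moment, N m; "width": opening from 0.0 (shut) to 1.0 (fully open).
Only numpy, scipy, OpenCV 4.12 (cv2) and the standard library are available. Lean on these libraries where they do the work, as an engineer would, in place of code of your own. Each camera call takes 0.05 s, during which the arm holds its last target.

### The job

Pick up the larger of the two wood sections from the bench, lay it ring face up on the plate of the tree-ring measuring stage and slide it home, one long side flat along the fence and its sawn end touching the stop block (bark end away from the stop). Finish holding it there with one steady diagonal push, one to one and a half kilograms' worth, that presses it into the fence and down on the plate at once, leaning at least as much into the fence as down; do not let go or ease off, since the strap clamp will be tightened while you hold. The wood is soft and bruises, so grip and press gently, and leave the other things on the bench where they are.

Things in the scene. Friction and masses are not known exactly. Their poses are not given: they have to be found in the camera images.
- sample_center (a point): centre (half-way up) of the larger wood section: sawn block 110 mm long (its y), 40 mm wide (x), 30 mm high (z), 60 to 130 g; ring face up (+z), dark bark at its -y end, clean sawn end at +y. It starts flat on the bench, ring face up, its y axis within 0.8 rad of the fence's y axis (the way it must lie on the stage). Wood on metal: friction about 0.4 to 0.6
- sample_bark (a point): middle of the bark end face of the larger section (its -y end), 55 mm from sample_center
- fence_foot (a point): fixed: middle of the line where the fence's face meets the plate's top (45 mm above the bench). x points into the fence, away from the robot, y along the fence, z up. Fence bar: 18 mm high, 12 thick, 300 long (150 either way in y). The flat plate reaches to x = -140 mm and 150 mm either way in y. Behind the fence at y about -110 mm is the strap clamp, up to 50 mm above the plate
- plate: the flat top plate of the stage, 160 x 300 x 9 mm, top 45 mm above the bench; its origin lies on the bench beneath, 55 mm before the fence face (towards -x); same axes as fence_foot
- fence: the fence bar along the far side of the plate; its origin lies on the bench, 55 mm before the fence face (towards -x), same axes as fence_foot
- stop: steel stop block locked to the fence at a place that varies: 36 mm (x) by 20 mm (y) by 22 mm high, on the plate against the fence; origin at the centre of its underside, axes as fence_foot. The wood meets its -y face, 10 mm from its origin: home, the section's centre is 65 mm from this origin in -y, 20 mm before the fence face, 15 mm above the plate
- short_center (a point): centre of a bystander: the shorter wood section, 64 x 28 x 18 mm, loose on the bench; leave alone. It and the larger section may lie in each other's places
- dish: bystander: clear covered petri dish, 95 mm across, 15 mm high, origin at its underside, loose on the bench; leave alone
- brush: bystander: small brush, 170 mm long, lying on the bench; leave alone
Not all that is in view belongs to the job. What is shaped like the part that bears sample_center but pink or yellow is not meant.

How it is judged:
By the outcome, as a careful person would: the job done as asked, in the order asked, and still so for the second after the job is handed in, while the arm keeps its last pose, push and grip.
It also fails if it takes over 72 s, if anything falls off the work surface, if the arm or the gripper's body presses on something with over 40 N, if the wrist force passes 120 N, or if a joint passes its speed limit or range.

## Working session

There is one attempt and no reset: what is moved stays moved. The work goes in short steps, Python scripts to look and compute and a tool call to move; the robot and the scene stay as the last step left them, time stands still between calls to the robot, and variables do not carry over. Pictures are saved under pics/ and viewed, and the job is handed in when it is done.

Besides the shell and the picture viewer there is one more tool, called after "Call:" by a JSON object that holds its "method" and its "body". arm_command: Moves the arm, as the interface text tells. Its arguments: {"type":"object","properties":{"increments":{"type":"string"},"gripper":{"type":"number"},"force":{"type":"number"}},"required":["increments"]}

```bash
mkdir -p pics; ls; cat > h.py <<'E'
import numpy as np, cv2
from workcell import status, optics, hand_in
def grab(n,tag):
    p,d=optics.camera(n); cv2.imwrite(f'pics/{tag}.png',p[:,:,::-1]); np.save(f'pics/{tag}.npy',d); return p,d
def ray(n,u,v):
    m=optics.camera_model(n); x=(u-m['cx'])/m['fx']; y=(v-m['cy'])/m['fy']
    a,b=x,y
    for _ in range(30):
        s=1+m['k1']*(a*a+b*b); a,b=x/s,y/s
    return np.array([a,b,1.]),np.array(m['cam_to_world'])
def atz(n,u,v,z):
    r,T=ray(n,u,v); d=T[:3,:3]@r; o=T[:3,3]; return o+d*(z-o[2])/d[2]
def atd(n,u,v,d):
    r,T=ray(n,u,v); return T[:3,:3]@(r*d)+T[:3,3]
def proj(n,P):
    m=optics.camera_model(n);T=np.linalg.inv(np.array(m['cam_to_world'])); p=T[:3,:3]@np.array(P)+T[:3,3]
    a,b=p[0]/p[2],p[1]/p[2]; s=1+m['k1']*(a*a+b*b); return m['fx']*a*s+m['cx'],m['fy']*b*s+m['cy']
def st():
    s=status.state()
    for k,v in s.items(): print(k,np.round(v,4))
E
python3 - <<'E'
from h import *
st()
grab('top','t0');grab('side','s0')
for n in('top','side'):print(optics.camera_model(n))
E
```

```text
pics
clock 0.0
q [ 1.1281  0.2647  1.6053  0.      1.2737 -0.0369]
joint_vel [ 0.0003 -0.0004  0.0013 -0.0001  0.      0.001 ]
joint_torque [-1.00000e-04 -5.02092e+01 -3.56882e+01  7.29000e-02  2.94000e-02
 -2.00000e-04]
position [0.2662 0.6195 0.2374]
tool_rot [-3.000e-04  2.015e-01  9.795e-01 -1.100e-03]
contact_force [ 0.3372  0.0593 -0.5733]
torque [ 0.0118 -0.0168  0.0354]
width 0.999
{'fx': 440.73236140751635, 'fy': 440.73236140751635, 'cx': 278.61643502506183, 'cy': 213.56278709171625, 'k1': -0.04383886844323672, 'cam_to_world': array([[ 0.02725462, -0.997737  ,  0.06146596,  0.42546591],
       [-0.99942093, -0.02845049, -0.01866506, -0.10410825],
       [ 0.02037155, -0.06092166, -0.99793464,  0.98752768],
       [ 0.        ,  0.        ,  0.        ,  1.        ]])}
{'fx': 538.9012848740344, 'fy': 538.9012848740344, 'cx': 283.17639982231043, 'cy': 207.96437825816142, 'k1': -0.10761208248487909, 'cam_to_world': array([[ 0.89185189, -0.20954634,  0.40086224, -0.08697516],
       [-0.45190575, -0.45103911,  0.76963947, -1.17571803],
       [ 0.01952941, -0.86755637, -0.49695528,  0.7574396 ],
       [ 0.        ,  0.        ,  0.        ,  1.        ]])}
```

View pics/t0.png

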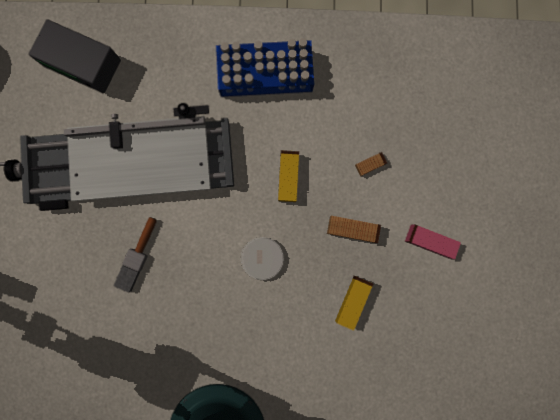

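View pics/s0.png

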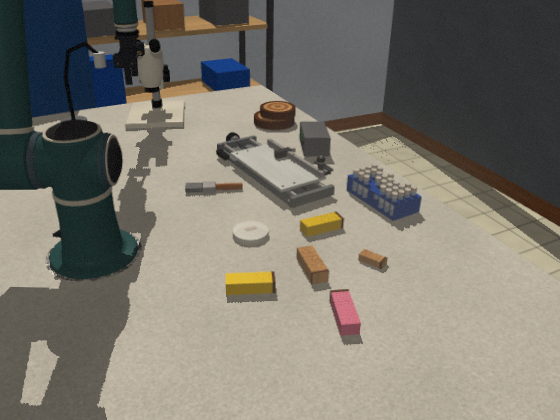

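Top picture: brown wood at (354,229) [large] and (371,164) [small]; yellow blocks at (289,176) and (355,303), and a pink one at (434,241), are decoys. The large brown one fits. The stage is at left, with the stop near (115,133) and the strap clamp near (190,110). I'll enlarge these to confirm.

```bash
python3 - <<'E'
import cv2,numpy as np
a=cv2.imread('pics/t0.png')
c=lambda im,x,y,w,h,s:cv2.resize(im[y:y+h,x:x+w],None,fx=s,fy=s,interpolation=cv2.INTER_CUBIC)
cv2.imwrite('pics/c1.png',c(a,310,140,100,75+40,5))
cv2.imwrite('pics/c2.png',c(a,50,90,196,125,4))
E
```

```text
(no output)
```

View pics/c1.png

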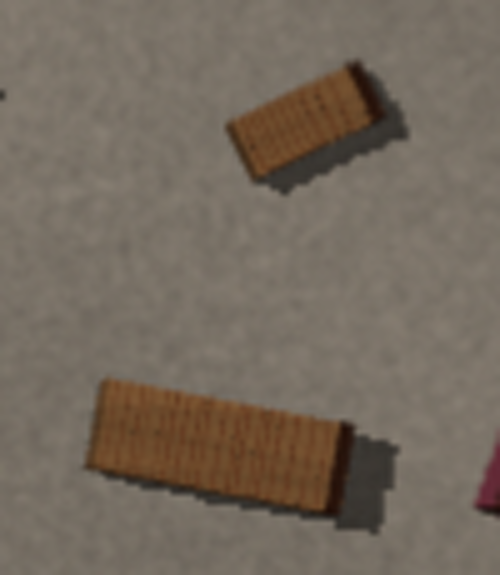

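View pics/c2.png

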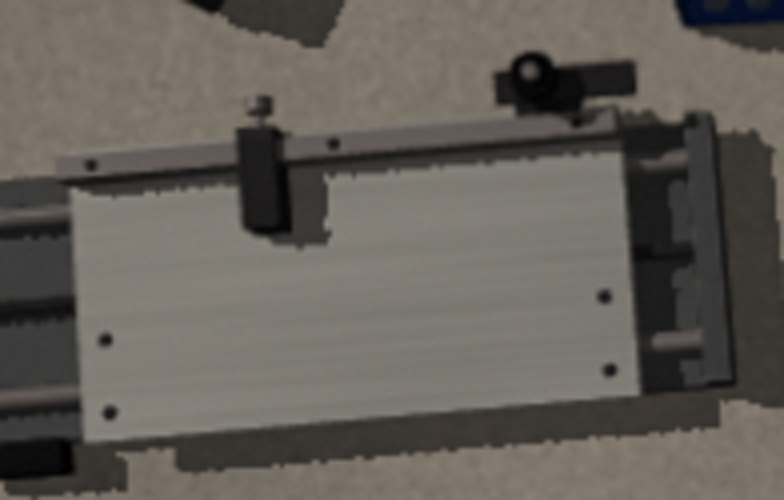

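```bash
python3 - <<'E'
from h import *
f=lambda L,ox,oy,s:[((x+.5)/s-.5+ox,(y+.5)/s-.5+oy) for x,y in L]
d=np.load('pics/t0.npy')
W=[(103,379),(88,466),(327,512),(343,424)]
pts=[]
for u,v in f(W,310,140,5):
    p=atz('top',u,v,.03);pts.append(p);print('wood',np.round(p,4))
pts=np.array(pts);print('sides',[round(float(np.linalg.norm(pts[i]-pts[i-1])),4) for i in range(4)], pts.mean(0))
e=(pts[0]+pts[1]-pts[2]-pts[3])/2;print('yaw of wood y',np.arctan2(e[1],e[0]))
print('depth z at centre',atd('top',353,229,d[229,353]))
for nm,u,v,z in [('plateNL',84,441,.045),('plateNR',640,395,.045),('plateFR',622,150,.045),('plateFL',72,186,.045)]:
    (a,b),=f([(u,v)],50,90,4);print(nm,np.round(atz('top',a,b,z),4))
for nm,u,v in [('stTL',238,130),('stTR',278,127),('stBR',284,228),('stBL',245,231),('stmid',262,180)]:
    (a,b),=f([(u,v)],50,90,4);print(nm,np.round(atz('top',a,b,.067),4))
for nm,u,v in [('fenceRearL',58,158),('fenceRearR',615,108),('fFrontL',60,178),('fFrontR',620,133)]:
    (a,b),=f([(u,v)],50,90,4);print(nm,np.round(atz('top',a,b,.063),4))
for u,v in [(140,160),(115,135),(180,170),(90,170)]:print('d',u,v,np.round(atd('top',u,v,d[v,u]),4))
E
```

```text
wood [ 0.4836 -0.2347  0.03  ]
wood [ 0.4455 -0.2289  0.03  ]
wood [ 0.4283 -0.3341  0.03  ]
wood [ 0.4669 -0.3406  0.03  ]
sides [0.1072, 0.0386, 0.1066, 0.0392] [ 0.45607747 -0.28458575  0.03      ]
yaw of wood y 1.4111688749356688
depth z at centre [ 0.45537085 -0.28554287  0.02855166]
plateNL [0.5002 0.3257 0.045 ]
plateNR [0.5334 0.0278 0.045 ]
plateFR [0.6666 0.0427 0.045 ]
plateFL [0.6388 0.3407 0.045 ]
stTL [0.6662 0.2434 0.067 ]
stTR [0.6683 0.2222 0.067 ]
stBR [0.6142 0.216  0.067 ]
stBL [0.612  0.2366 0.067 ]
stmid [0.6396 0.2291 0.067 ]
fenceRearL [0.6497 0.3407 0.063 ]
fenceRearR [0.6847 0.0445 0.063 ]
fFrontL [0.6389 0.3389 0.063 ]
fFrontR [0.6712 0.0413 0.063 ]
d 140 160 [0.5902 0.1795 0.0475]
d 115 135 [0.6395 0.2305 0.0639]
d 180 170 [0.5713 0.093  0.0451]
d 90 170 [0.5662 0.288  0.0434]
```

```bash
python3 - <<'E'
import cv2
a=cv2.imread('pics/s0.png')
c=lambda im,x,y,w,h,s:cv2.resize(im[y:y+h,x:x+w],None,fx=s,fy=s,interpolation=cv2.INTER_CUBIC)
cv2.imwrite('pics/c3.png',c(a,210,125,130,85,6))
E
```

```text
(no output)
```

View pics/c3.png

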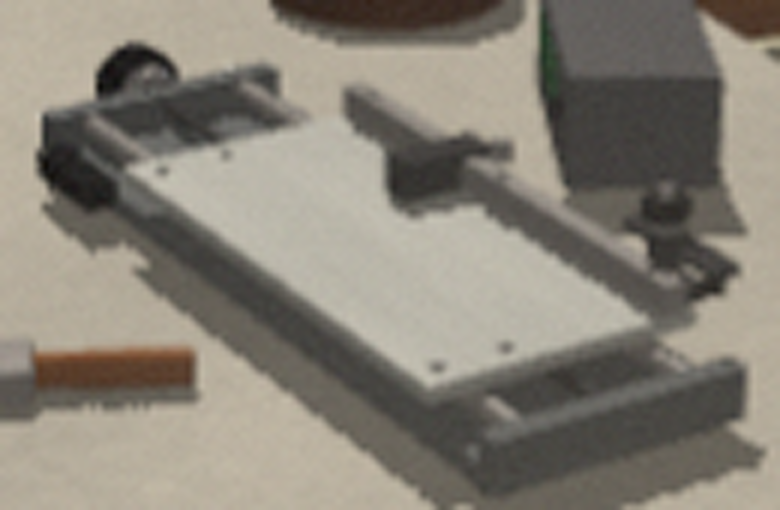

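```bash
cat >> h.py <<'E'
from scipy.spatial.transform import Rotation as Ro
def Rdown(yaw): # tool y (jaw) at world angle yaw, z down
    y=np.array([np.cos(yaw),np.sin(yaw),0]);z=np.array([0,0,-1.]);return np.c_[np.cross(y,z),y,z]
def go(P,yaw,cur=None):
    s=status.state();R=Ro.from_quat(s['tool_rot'],scalar_first=True).as_matrix() if cur is None else cur[1]
    p=np.array(s['position']) if cur is None else np.array(cur[0])
    print('shift',np.round(R.T@(np.array(P)-p),4),'rot',np.round(Ro.from_matrix(R.T@Rdown(yaw)).as_rotvec(),4))
    print('F',np.round(s['contact_force'],2),'T',np.round(s['torque'],3),'p',np.round(p,4),'w',round(s['width'],3),'t',s['clock'])
E
python3 - <<'E'
from h import *
go([.46,.25,.237],.5)
print(np.array(optics.camera_model('top')['cam_to_world'])[:3,3])
# wood check from side
for z,P in [('TL',[.4836,-.2347,.03]),('BL',[.4455,-.2289,.03]),('BRbark',[.4275,-.338,.03]),('TRbark',[.4663,-.3445,.03]),('foot',[.6555,.192,.045])]:print(z,np.round(proj('side',P),1))
for i in range(-1,2): print(np.round(proj('side',np.array([.6555,.192,.045])+.15*i*np.array([-.1128,.9936,0])),1))
# stop underside front edge corners
E
python3 - <<'E'
import cv2
a=cv2.imread('pics/s0.png')
cv2.imwrite('pics/c4.png',cv2.resize(a[235:295,285:345],None,fx=10,fy=10,interpolation=cv2.INTER_CUBIC))
E
```

```text
shift [-0.324  -0.2631  0.001 ] rot [-2.00e-03  6.00e-04  6.65e-01]
F [-0.48 -0.04  0.74] T [ 0.052 -0.044  0.035] p [0.2662 0.6196 0.2375] w 1.001 t 0.1
[ 0.42546591 -0.10410825  0.98752768]
TL [311.6 243.6]
BL [296.7 246.2]
BRbark [312.5 272.5]
TRbark [328.7 269.6]
foot [292.7 159.2]
[321.2 177.4]
[292.7 159.2]
[267.7 143.2]
```

View pics/c4.png

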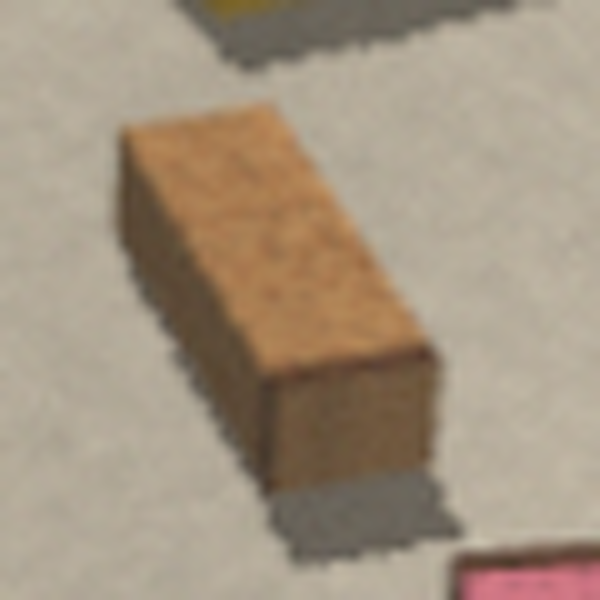

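Enlarged crops confirm it: the long brown ring-patterned block at (354,229), 107–111 × 39 mm, dark bark strip at its right (−y) end. Side view agrees within 2 px. Moving.

Call:
{"method": "arm_command", "body": {"increments": "-0.324 -0.263 0 0 0 0.665;-0.324 -0.263 0 0 0 0.665;-0.324 -0.263 0 0 0 0.665;-0.324 -0.263 0 0 0 0.665;-0.324 -0.263 0 0 0 0.665;-0.324 -0.263 0 0 0 0.665;-0.324 -0.263 0 0 0 0.665;-0.324 -0.263 0 0 0 0.665;-0.324 -0.263 0 0 0 0.665;-0.324 -0.263 0 0 0 0.665", "gripper": 1, "force": 12}}

```text
clock: 0.93
position: [0.4602, 0.2492, 0.2384]
tool_rot: [-0.0, 0.51, 0.86, -0.0]
contact_force: [1.2, -0.3, -0.2]
width: 1.005
```

```bash
python3 - <<'E'
from h import *
go([.4557,-.2865,.12],-.1596)
E
```

```text
shift [-0.4679 -0.2608  0.1185] rot [-4.000e-04  1.000e-04  6.598e-01]
F [ 1.23 -0.31 -0.19] T [-0.021  0.029 -0.018] p [0.4602 0.2492 0.2384] w 1.005 t 0.9333
```

Call:
{"method": "arm_command", "body": {"increments": "-0.468 -0.261 0 0 0 0.66;-0.468 -0.261 0 0 0 0.66;-0.468 -0.261 0 0 0 0.66;-0.468 -0.261 0 0 0 0.66;-0.468 -0.261 0 0 0 0.66;-0.468 -0.261 0 0 0 0.66;-0.468 -0.261 0 0 0 0.66;-0.468 -0.261 0 0 0 0.66;-0.468 -0.261 0 0 0 0.66;-0.468 -0.261 0 0 0 0.66"}}

```text
clock: 1.77
position: [0.4556, -0.1674, 0.2385]
tool_rot: [-0.0, 0.761, 0.648, 0.0]
contact_force: [0.4, -0.6, 0.4]
width: 1.002
```

Call:
{"method": "arm_command", "body": {"increments": "0 0 0 0 0 0;0 0 0 0 0 0;0 0 0 0 0 0;0 0 0 0 0 0;0 0 0 0 0 0;0 0 0 0 0 0;0 0 0 0 0 0;0 0 0 0 0 0;0 0 0 0 0 0;0 0 0 0 0 0"}}

```text
clock: 2.6
position: [0.4565, -0.1651, 0.2388]
tool_rot: [0.0, 0.761, 0.649, 0.0]
contact_force: [0.3, -0.1, 0.5]
width: 1.001
```

```bash
python3 - <<'E'
from h import *
go([.4557,-.2865,.06],-.1596)
E
```

```text
shift [-0.1199  0.0185  0.1788] rot [0.0001 0.     0.0002]
F [ 0.27 -0.15  0.54] T [-0.044  0.101 -0.023] p [ 0.4565 -0.1651  0.2388] w 1.001 t 2.6
```

Call:
{"method": "arm_command", "body": {"increments": "-0.04 0.006 0.02 0 0 0;-0.08 0.012 0.05 0 0 0;-0.12 0.0185 0.08 0 0 0;-0.12 0.0185 0.11 0 0 0;-0.12 0.0185 0.14 0 0 0;-0.12 0.0185 0.165 0 0 0;-0.12 0.0185 0.179 0 0 0;-0.12 0.0185 0.179 0 0 0;-0.12 0.0185 0.179 0 0 0;-0.12 0.0185 0.179 0 0 0"}}

```text
clock: 3.43
position: [0.4565, -0.2874, 0.0609]
tool_rot: [0.001, 0.761, 0.648, 0.0]
contact_force: [0.5, -0.2, 0.9]
width: 1.002
```

```bash
python3 - <<'E'
from h import *
grab('top','t1');a=grab('side','s1')
go([.4557,-.2865,.0215],-.1596)
for n,x,y in(('t1',310,180),('s1',270,200)):
    i=cv2.imread(f'pics/{n}.png');cv2.imwrite(f'pics/{n}c.png',cv2.resize(i[y:y+90,x:x+100],None,fx=6,fy=6,interpolation=cv2.INTER_CUBIC))
E
```

```text
shift [ 0.0011 -0.0016  0.0402] rot [ 0.0033  0.0016 -0.0001]
F [-0.18 -1.17  0.95] T [-0.073  0.071 -0.038] p [ 0.457  -0.2877  0.0617] w 0.996 t 3.5333
```

View pics/s1c.png

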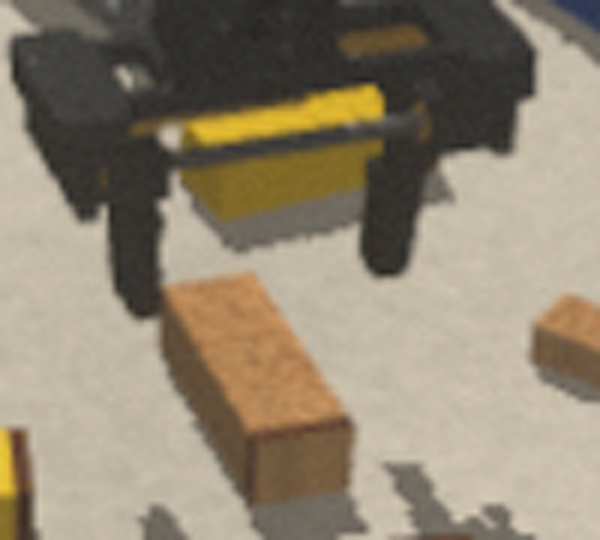

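View pics/t1c.png

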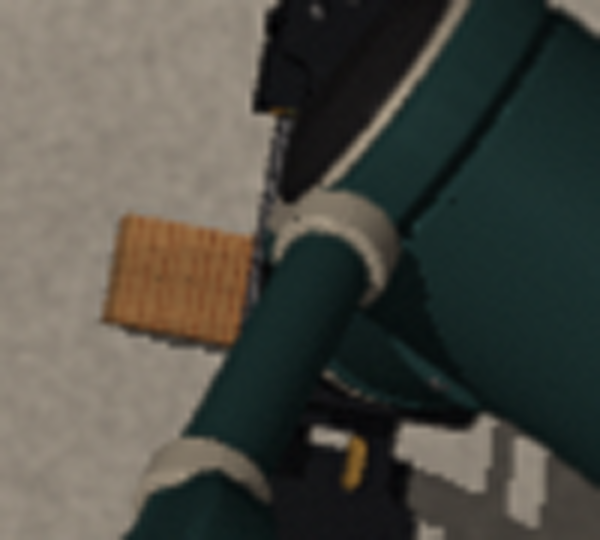

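Fingers straddle the block: in the side crop the finger tips sit left and right of it, clear of everything else. Descend and grip.

Call:
{"method": "arm_command", "body": {"increments": "0.001 -0.001 0.01 0 0 0;0.001 -0.001 0.02 0 0 0;0.001 -0.001 0.03 0 0 0;0.001 -0.001 0.036 0 0 0;0.001 -0.001 0.0395 0 0 0;0.001 -0.001 0.0395 0 0 0;0.001 -0.001 0.0395 0 0 0;0.001 -0.001 0.0395 0 0 0;0.001 -0.001 0.0395 0 0 0;0.001 -0.001 0.0395 0 0 0"}}

```text
clock: 4.37
position: [0.4551, -0.286, 0.0207]
tool_rot: [0.0, 0.761, 0.648, 0.0]
contact_force: [0.7, -0.3, -0.1]
width: 0.998
```

```bash
python3 - <<'E'
from h import *
go([.4557,-.2865,.0215],-.1596)
p,d=grab('side','s2')
cv2.imwrite('pics/s2c.png',cv2.resize(cv2.imread('pics/s2.png')[200:290,270:370],None,fx=6,fy=6,interpolation=cv2.INTER_CUBIC))
for _ in range(5):
    optics.camera('top');s=status.state();print(np.round(s['position'],4),np.round(s['contact_force'],2))
E
```

```text
shift [-0.0004  0.0007 -0.0008] rot [ 0.0008  0.0004 -0.0004]
F [ 0.7  -0.3  -0.08] T [-0.045  0.135  0.011] p [ 0.4551 -0.286   0.0207] w 0.998 t 4.3667
[ 0.455  -0.2859  0.0206] [ 0.41 -0.72  0.68]
[ 0.4549 -0.2859  0.0205] [-0.75 -0.17  0.32]
[ 0.4549 -0.2858  0.0205] [ 0.53 -0.41 -0.57]
[ 0.4548 -0.2858  0.0204] [ 0.4  -0.1  -0.34]
[ 0.4548 -0.2858  0.0203] [0.57 0.09 1.07]
```

View pics/s2c.png

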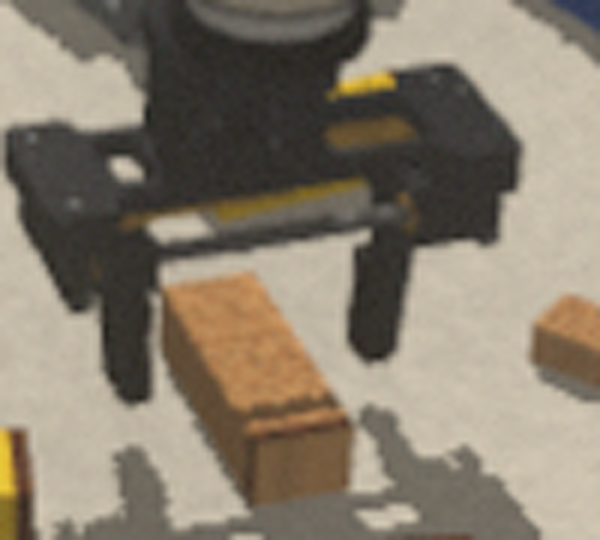

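Call:
{"method": "arm_command", "body": {"increments": "0 0 -0.0017 0 0 0;0 0 -0.0017 0 0 0;0 0 -0.0017 0 0 0;0 0 -0.0017 0 0 0;0 0 -0.0017 0 0 0;0 0 -0.0017 0 0 0;0 0 -0.0017 0 0 0;0 0 -0.0017 0 0 0;0 0 -0.0017 0 0 0;0 0 -0.0017 0 0 0", "gripper": 0.3, "force": 12}}

```text
clock: 5.5
position: [0.4547, -0.2857, 0.0218]
tool_rot: [-0.0, 0.761, 0.648, -0.0]
contact_force: [0.4, -0.2, -0.0]
width: 0.453
```

Call:
{"method": "arm_command", "body": {"increments": "0 0 0 0 0 0;0 0 0 0 0 0;0 0 0 0 0 0;0 0 0 0 0 0;0 0 0 0 0 0;0 0 0 0 0 0;0 0 0 0 0 0;0 0 0 0 0 0;0 0 0 0 0 0;0 0 0 0 0 0"}}

```text
clock: 6.33
position: [0.4546, -0.2857, 0.0219]
tool_rot: [-0.0, 0.761, 0.648, -0.0]
contact_force: [0.5, 0.2, 0.4]
width: 0.451
```

Call:
{"method": "arm_command", "body": {"increments": "0 0 -0.005 0 0 0;0 0 -0.012 0 0 0;0 0 -0.025 0 0 0;0 0 -0.04 0 0 0;0 0 -0.055 0 0 0;0 0 -0.07 0 0 0;0 0 -0.085 0 0 0;0 0 -0.095 0 0 0;0 0 -0.1 0 0 0;0 0 -0.1 0 0 0"}}

```text
clock: 7.17
position: [0.4556, -0.2863, 0.1236]
tool_rot: [0.001, 0.761, 0.648, 0.0]
contact_force: [-0.2, -0.5, -1.4]
width: 0.45
```

```bash
python3 - <<'E'
from h import *
p,d=grab('side','s3')
cv2.imwrite('pics/s3c.png',cv2.resize(cv2.imread('pics/s3.png')[160:290,250:370],None,fx=4,fy=4,interpolation=cv2.INTER_CUBIC))
ex=np.array([np.cos(.113),np.sin(.113),0]);ey=np.array([-ex[1],ex[0],0]);foot=np.array([.6555,.192,.045])
for xf,yf,zf in[(-.045,-.045,.07)]:
    P=foot+xf*ex+yf*ey+[0,0,zf];print(P);go(P,.113)
E
```

```text
[0.61586118 0.14221281 0.115     ]
shift [0.4483 0.0906 0.0074] rot [ 0.0011  0.0007 -0.273 ]
F [ 0.49  0.21 -0.86] T [-0.038  0.04  -0.021] p [ 0.455  -0.2859  0.1225] w 0.452 t 7.2167
```

View pics/s3c.png

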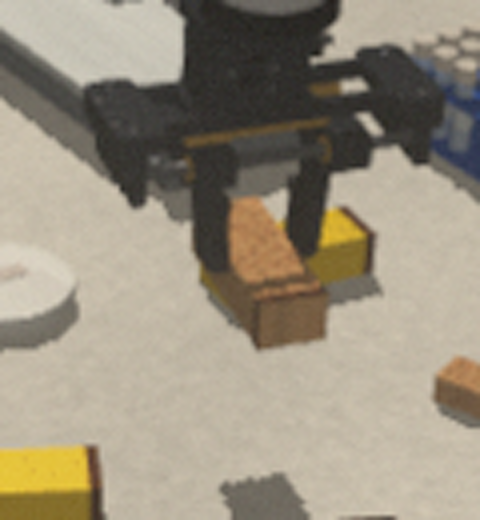

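Held level by the upper part. Carry over to the stage.

Call:
{"method": "arm_command", "body": {"increments": "0.005 0.001 -0.01 0 0 0;0.02 0.004 -0.018 0 0 -0.02;0.045 0.009 -0.018 0 0 -0.04;0.075 0.015 -0.018 0 0 -0.06;0.105 0.021 -0.018 0 0 -0.08;0.135 0.027 -0.018 0 0 -0.1;0.165 0.033 -0.018 0 0 -0.12;0.195 0.039 -0.018 0 0 -0.14;0.22 0.044 -0.018 0 0 -0.15;0.235 0.047 -0.018 0 0 -0.16"}}

```text
clock: 8.05
position: [0.5386, -0.0583, 0.1394]
tool_rot: [-0.001, 0.706, 0.708, -0.0]
contact_force: [-0.0, -0.6, -0.9]
width: 0.448
```

```bash
python3 - <<'E'
from h import *
go([.6159,.1422,.135],.113)
E
```

```text
shift [0.2003 0.0778 0.0045] rot [-0.0013 -0.0011 -0.1108]
F [-0.02 -0.63 -0.92] T [-0.071  0.078  0.002] p [ 0.5386 -0.0583  0.1394] w 0.448 t 8.05
```

Call:
{"method": "arm_command", "body": {"increments": "0.015 0.006 0 0 0 -0.01;0.04 0.016 0 0 0 -0.03;0.07 0.027 0 0 0 -0.05;0.1 0.039 0 0 0 -0.07;0.13 0.05 0 0 0 -0.09;0.16 0.062 0 0 0 -0.105;0.185 0.072 0 0 0 -0.111;0.198 0.077 0 0 0 -0.111;0.2 0.078 0 0 0 -0.111;0.2 0.078 0 0 0 -0.111"}}

```text
clock: 8.88
position: [0.616, 0.1391, 0.1392]
tool_rot: [-0.0, 0.666, 0.746, -0.001]
contact_force: [-0.1, 0.5, -0.8]
width: 0.45
```

```bash
python3 - <<'E'
from h import *
p,d=grab('side','s4');grab('top','t4')
go([.6159,.1422,.075],.113)
cv2.imwrite('pics/s4c.png',cv2.resize(cv2.imread('pics/s4.png')[90:220,210:350],None,fx=5,fy=5,interpolation=cv2.INTER_CUBIC))
cv2.imwrite('pics/t4c.png',cv2.resize(cv2.imread('pics/t4.png')[80:220,40:250],None,fx=3.5,fy=3.5,interpolation=cv2.INTER_CUBIC))
E
```

```text
shift [0.0046 0.0008 0.0644] rot [-0.0016  0.0007 -0.0026]
F [-0.09  0.72  0.32] T [-0.045  0.056 -0.04 ] p [0.6157 0.1376 0.1394] w 0.452 t 8.9833
```

View pics/s4c.png

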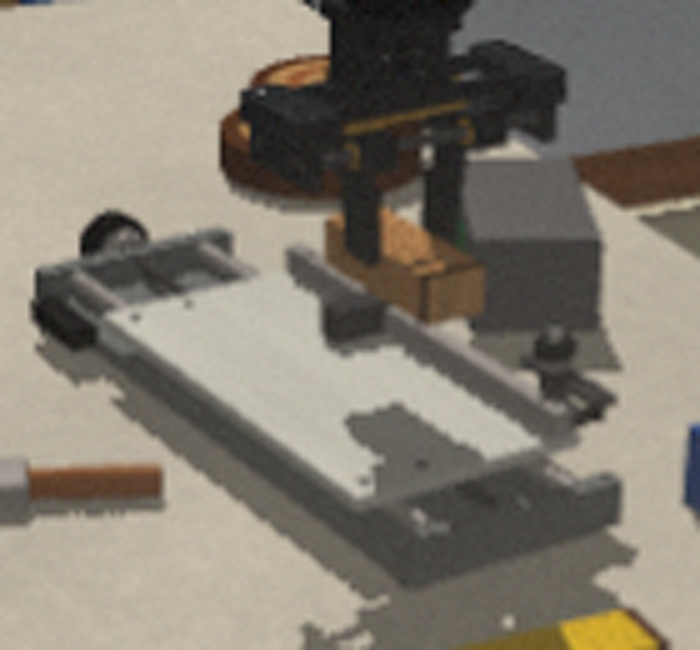

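View pics/t4c.png

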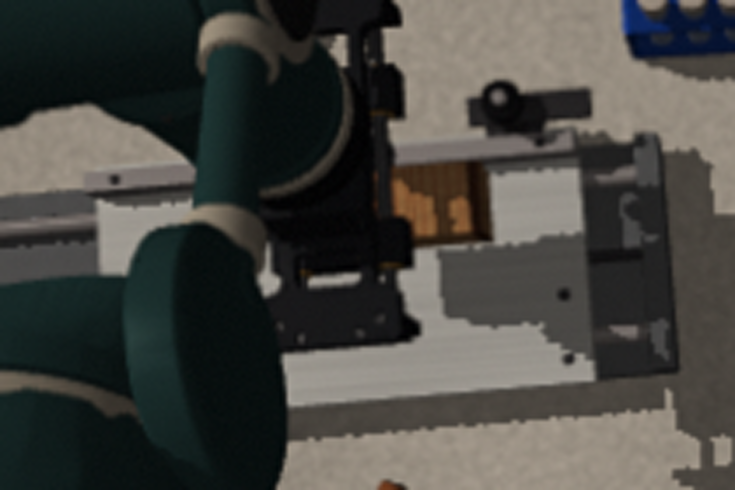

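Call:
{"method": "arm_command", "body": {"increments": "0.001 0 0.008 0 0 -0.002;0.001 0 0.018 0 0 -0.002;0.001 0 0.03 0 0 -0.002;0.001 0 0.042 0 0 -0.002;0.001 0 0.052 0 0 -0.002;0.001 0 0.06 0 0 -0.002;0.001 0 0.064 0 0 -0.002;0.001 0 0.064 0 0 -0.002;0.001 0 0.064 0 0 -0.002;0.001 0 0.064 0 0 -0.002"}}

```text
clock: 9.82
position: [0.617, 0.14, 0.0765]
tool_rot: [0.0, 0.666, 0.746, 0.0]
contact_force: [-0.5, 0.1, -1.1]
width: 0.448
```

```bash
cat >> h.py <<'E'
ex=np.array([np.cos(.113),np.sin(.113),0]);ey=np.array([-ex[1],ex[0],0]);foot=np.array([.6555,.192,.045])
def rep(n=6):
    F=[];T=[]
    for _ in range(n):
        optics.camera('top');s=status.state();F.append(s['contact_force']);T.append(s['torque'])
    F=np.mean(F,0);p=np.array(s['position'])-foot;T=np.mean(T,0)
    R=Ro.from_quat(s['tool_rot'],scalar_first=True).as_matrix()
    print('t',round(s['clock'],2),'F fence frame',np.round([F@ex,F@ey,F[2]],2),'T',np.round([T@ex,T@ey,T[2]],3),'pf(mm)',np.round(1e3*np.array([p@ex,p@ey,p[2]]),2),'yaw',round(np.arctan2(R[1,1],R[0,1]),4),'tilt',np.round(R[:2,2],4),'w',round(s['width'],3))
E
python3 - <<'E'
from h import *
rep()
E
```

```text
t 10.12 F fence frame [-0.32 -0.19 -0.25] T [-0.05   0.074  0.018] pf(mm) [-44.37 -47.42  31.45] yaw 0.1131 tilt [0.0009 0.0001] w 0.451
```

Call:
{"method": "arm_command", "body": {"increments": "0 0 0.002 0 0 0;0 0 0.004 0 0 0;0 0 0.006 0 0 0;0 0 0.007 0 0 0;0 0 0.008 0 0 0;0 0 0.008 0 0 0;0 0 0.008 0 0 0;0 0 0.0085 0 0 0;0 0 0.0085 0 0 0;0 0 0.0085 0 0 0"}}

```text
clock: 10.95
position: [0.6165, 0.1398, 0.0675]
tool_rot: [0.0, 0.666, 0.746, 0.0]
contact_force: [-0.6, 0.8, -0.4]
width: 0.453
```

```bash
python3 -c "
from h import *
rep()"
```

```text
t 11.25 F fence frame [ 0.01 -0.05 -0.26] T [-0.045  0.08   0.011] pf(mm) [-44.68 -47.49  22.45] yaw 0.113 tilt [ 0.0001 -0.    ] w 0.452
```

Call:
{"method": "arm_command", "body": {"increments": "0 0 0.0005 0 0 0;0 0 0.001 0 0 0;0 0 0.001 0 0 0;0 0 0.001 0 0 0;0 0 0.001 0 0 0;0 0 0.001 0 0 0;0 0 0.001 0 0 0;0 0 0.001 0 0 0;0 0 0.001 0 0 0;0 0 0.001 0 0 0"}}

```text
clock: 12.08
position: [0.6165, 0.1398, 0.0669]
tool_rot: [0.0, 0.666, 0.746, 0.0]
contact_force: [-2.3, -0.6, 5.0]
width: 0.453
```

```bash
python3 -c "
from h import *
rep()"
```

```text
t 12.38 F fence frame [-2.21  0.07  5.38] T [-0.063  0.455 -0.003] pf(mm) [-44.58 -47.48  21.87] yaw 0.113 tilt [0.0003 0.    ] w 0.451
```

Call:
{"method": "arm_command", "body": {"increments": "0 0 -0.0003 0 0 0;0 0.002 -0.0003 0 0 0;0 0.005 -0.0003 0 0 0;0 0.008 -0.0003 0 0 0;0 0.011 -0.0003 0 0 0;0 0.014 -0.0003 0 0 0;0 0.017 -0.0003 0 0 0;0 0.0195 -0.0003 0 0 0;0 0.021 -0.0003 0 0 0;0 0.021 -0.0003 0 0 0"}}

```text
clock: 13.22
position: [0.6376, 0.1422, 0.0669]
tool_rot: [0.0, 0.666, 0.746, 0.0]
contact_force: [-2.1, 0.1, 4.8]
width: 0.454
```

```bash
python3 -c "
from h import *
rep()"
```

```text
t 13.52 F fence frame [-1.39  0.01  4.24] T [-0.034  0.279  0.007] pf(mm) [-23.41 -47.43  21.88] yaw 0.113 tilt [0.0007 0.0002] w 0.452
```

Call:
{"method": "arm_command", "body": {"increments": "0.001 0 0 0 0 0;0.003 0 0 0 0 0;0.006 0 0 0 0 0;0.009 0 0 0 0 0;0.012 0 0 0 0 0;0.0145 0 0 0 0 0;0.0165 0 0 0 0 0;0.0175 0 0 0 0 0;0.018 0 0 0 0 0;0.018 0 0 0 0 0"}}

```text
clock: 14.35
position: [0.6354, 0.1604, 0.0669]
tool_rot: [0.0, 0.666, 0.746, 0.0]
contact_force: [0.8, -2.9, 5.0]
width: 0.451
```

```bash
python3 -c "
from h import *
rep()"
```

```text
t 14.65 F fence frame [-0.03 -2.58  4.88] T [-0.377  0.09   0.002] pf(mm) [-23.56 -29.16  21.85] yaw 0.1131 tilt [0.0003 0.0002] w 0.452
```

Call:
{"method": "arm_command", "body": {"increments": "0 0.0003 0 0 0 0;0 0.0006 0 0 0 0;0 0.0009 0 0 0 0;0 0.0012 0 0 0 0;0 0.0015 0 0 0 0;0 0.0018 0 0 0 0;0 0.0021 0 0 0 0;0 0.0023 0 0 0 0;0 0.0025 0 0 0 0;0 0.0025 0 0 0 0"}}

```text
clock: 15.48
position: [0.6364, 0.1607, 0.0669]
tool_rot: [-0.001, 0.666, 0.746, -0.001]
contact_force: [-3.9, -2.4, 8.9]
width: 0.45
```

```bash
python3 -c "
from h import *
rep()"
```

```text
t 15.78 F fence frame [-4.41 -1.45  8.78] T [-0.279  0.75  -0.005] pf(mm) [-22.58 -28.94  21.9 ] yaw 0.113 tilt [-0.0029  0.    ] w 0.455
```

```bash
python3 - <<'E'
from h import *
p,d=grab('side','s5');grab('top','t5')
cv2.imwrite('pics/s5c.png',cv2.resize(cv2.imread('pics/s5.png')[100:200,240:340],None,fx=6,fy=6,interpolation=cv2.INTER_CUBIC))
cv2.imwrite('pics/t5c.png',cv2.resize(cv2.imread('pics/t5.png')[90:190,100:230],None,fx=6,fy=6,interpolation=cv2.INTER_CUBIC))
E
```

```text
(no output)
```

View pics/s5c.png

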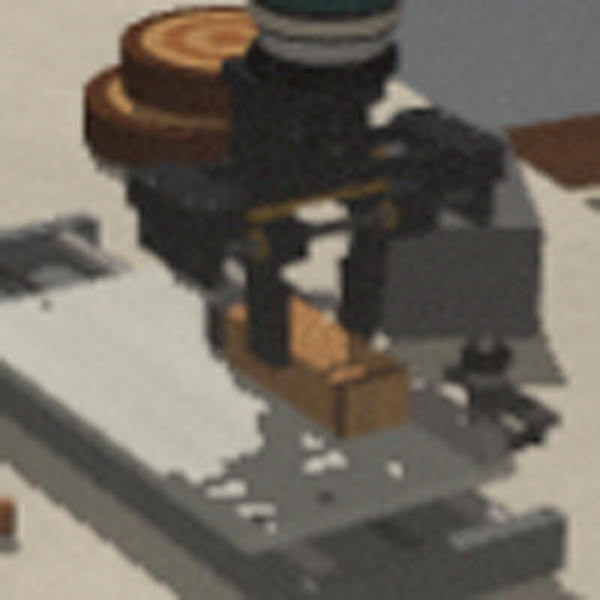

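View pics/t5c.png

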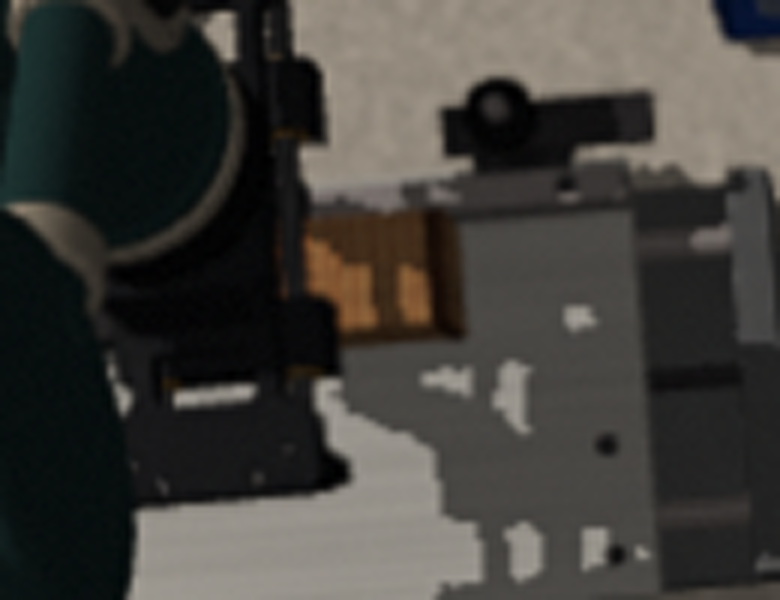

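Call:
{"method": "arm_command", "body": {"increments": "0 -0.0005 -0.0004 0 0 0;0 -0.0005 -0.0004 0 0 0;0 -0.0005 -0.0004 0 0 0;0.0005 -0.0005 -0.0004 0 0 0;0.001 -0.0005 -0.0004 0 0 0;0.0015 -0.0005 -0.0004 0 0 0;0.002 -0.0005 -0.0004 0 0 0;0.002 -0.0005 -0.0004 0 0 0;0.002 -0.0005 -0.0004 0 0 0;0.002 -0.0005 -0.0004 0 0 0"}}

```text
clock: 16.72
position: [0.637, 0.1625, 0.0669]
tool_rot: [-0.0, 0.666, 0.746, 0.0]
contact_force: [-0.5, -1.4, 2.9]
width: 0.451
```

```bash
python3 -c "
from h import *
rep()"
```

```text
t 17.02 F fence frame [-0.17 -0.97  1.93] T [-0.175  0.05   0.004] pf(mm) [-21.75 -27.29  21.93] yaw 0.113 tilt [-0.0001  0.0002] w 0.454
```

Call:
{"method": "arm_command", "body": {"increments": "0 0.0002 0 0 0 0;0 0.0004 0 0 0 0;0 0.0006 0 0 0 0;0 0.0008 0 0 0 0;0 0.001 0 0 0 0;0 0.0012 0 0 0 0;0 0.0014 0 0 0 0;0 0.0016 0 0 0 0;0 0.0018 0 0 0 0;0 0.002 0 0 0 0"}}

```text
clock: 17.85
position: [0.638, 0.1624, 0.0669]
tool_rot: [-0.001, 0.666, 0.746, -0.001]
contact_force: [-5.1, 0.3, 5.6]
width: 0.45
```

```bash
python3 -c "
from h import *
rep()"
```

```text
t 18.15 F fence frame [-5.55  0.71  4.2 ] T [0.026 0.869 0.088] pf(mm) [-20.72 -27.4   21.92] yaw 0.1132 tilt [-0.0021 -0.0003] w 0.453
```

Call:
{"method": "arm_command", "body": {"increments": "0 -0.0008 -0.0002 0 0 0;0 -0.0008 -0.0002 0 0 0;0.0003 -0.0008 -0.0002 0 0 0;0.0006 -0.0008 -0.0002 0 0 0;0.0009 -0.0008 -0.0002 0 0 0;0.0012 -0.0008 -0.0002 0 0 0;0.0015 -0.0008 -0.0002 0 0 0;0.0018 -0.0008 -0.0002 0 0 0;0.002 -0.0008 -0.0002 0 0 0;0.002 -0.0008 -0.0002 0 0 0"}}

```text
clock: 18.98
position: [0.6378, 0.1644, 0.0671]
tool_rot: [-0.0, 0.666, 0.746, -0.0]
contact_force: [-2.4, -0.9, -0.6]
width: 0.452
```

```bash
python3 -c "
from h import *
rep()"
```

```text
t 19.28 F fence frame [-2.98 -1.13 -0.95] T [-0.23   0.547  0.08 ] pf(mm) [-20.74 -25.39  22.08] yaw 0.113 tilt [-0.0005  0.    ] w 0.454
```

Call:
{"method": "arm_command", "body": {"increments": "0.0003 0 0.0001 0 0 0;0.0006 0 0.0001 0 0 0;0.0009 0 0.0001 0 0 0;0.0012 0 0.0001 0 0 0;0.0015 0 0.0001 0 0 0;0.0018 0 0.0001 0 0 0;0.002 0 0.0001 0 0 0;0.002 0 0.0001 0 0 0;0.002 0 0.0001 0 0 0;0.002 0 0.0001 0 0 0"}}

```text
clock: 20.12
position: [0.6375, 0.1663, 0.0671]
tool_rot: [-0.0, 0.666, 0.746, -0.0]
contact_force: [-3.7, -2.4, -0.9]
width: 0.449
```

```bash
python3 -c "
from h import *
rep()"
```

```text
t 20.42 F fence frame [-4.96 -1.96 -0.5 ] T [-0.391  0.855  0.087] pf(mm) [-20.72 -23.51  22.11] yaw 0.113 tilt [-0.0005 -0.0001] w 0.452
```

Call:
{"method": "arm_command", "body": {"increments": "0.0003 -0.0006 0.0001 0 0 0;0.0006 -0.0006 0.0001 0 0 0;0.0009 -0.0006 0.0001 0 0 0;0.0012 -0.0006 0.0001 0 0 0;0.0015 -0.0006 0.0001 0 0 0;0.0018 -0.0006 0.0001 0 0 0;0.002 -0.0006 0.0001 0 0 0;0.002 -0.0006 0.0001 0 0 0;0.002 -0.0006 0.0001 0 0 0;0.002 -0.0006 0.0001 0 0 0"}}

```text
clock: 21.25
position: [0.6373, 0.1685, 0.0673]
tool_rot: [0.0, 0.666, 0.746, 0.0]
contact_force: [-3.3, -0.4, -0.1]
width: 0.449
```

```bash
python3 - <<'E'
from h import *
rep()
p,d=grab('side','s6')
cv2.imwrite('pics/s6c.png',cv2.resize(cv2.imread('pics/s6.png')[120:190,245:325],None,fx=8,fy=8,interpolation=cv2.INTER_CUBIC))
E
```

```text
t 21.55 F fence frame [-1.54 -0.28 -0.71] T [-0.109  0.337  0.079] pf(mm) [-20.8  -21.33  22.24] yaw 0.1129 tilt [0.0006 0.0003] w 0.454
```

View pics/s6c.png

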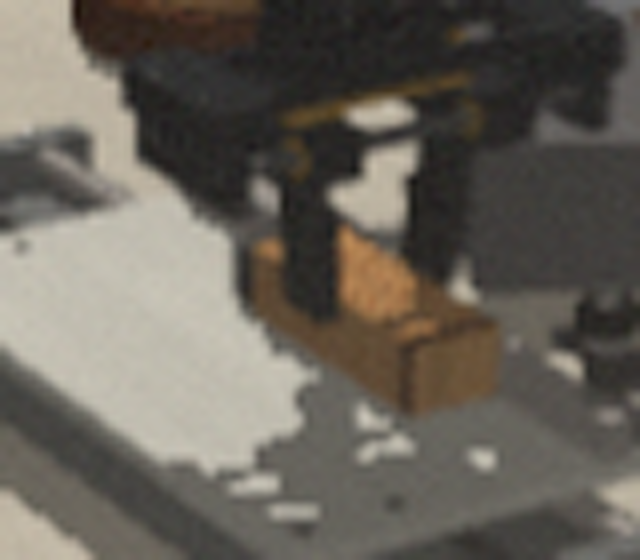

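```bash
python3 - <<'E'
from h import *
fr=lambda P:np.round(1e3*np.array([(P-foot)@ex,(P-foot)@ey,P[2]-.045]),1)
for u,v in [(402,345),(497,320)]:
    print('bark top side cam',fr(atz('side',(u+.5)/8-.5+245,(v+.5)/8-.5+120,.075)))
print('bark bottom',fr(atz('side',(410+.5)/8-.5+245,(412+.5)/8-.5+120,.045)),fr(atz('side',(495+.5)/8-.5+245,(385+.5)/8-.5+120,.045)))
# stop in initial side picture: bottom corners on plate
for u,v in [(392,203),(388,165),(415,212)]:
    print('stop s0',fr(atz('side',(u+.5)/6-.5+210,(v+.5)/6-.5+125,.045)),fr(atz('side',(u+.5)/6-.5+210,(v+.5)/6-.5+125,.067)))
grab('top','t6')
cv2.imwrite('pics/t6c.png',cv2.resize(cv2.imread('pics/t6.png')[95:175,100:200],None,fx=7,fy=7,interpolation=cv2.INTER_CUBIC))
a=cv2.imread('pics/s0.png');cv2.imwrite('pics/s0d.png',cv2.resize(a[140:170,262:302],None,fx=16,fy=16,interpolation=cv2.INTER_CUBIC))
E
```

```text
bark top side cam [-46.3 -77.7  30. ]
bark top side cam [ -2.6 -77.7  30. ]
bark bottom [-40.3 -76.    0. ] [  1.1 -73.3   0. ]
stop s0 [-45.2  33.9   0. ] [-71.3  -6.5  22. ]
stop s0 [-20.4  76.6   0. ] [-47.4  34.9  22. ]
stop s0 [-40.9  18.1  -0. ] [-67.2 -21.8  22. ]
```

View pics/t6c.png

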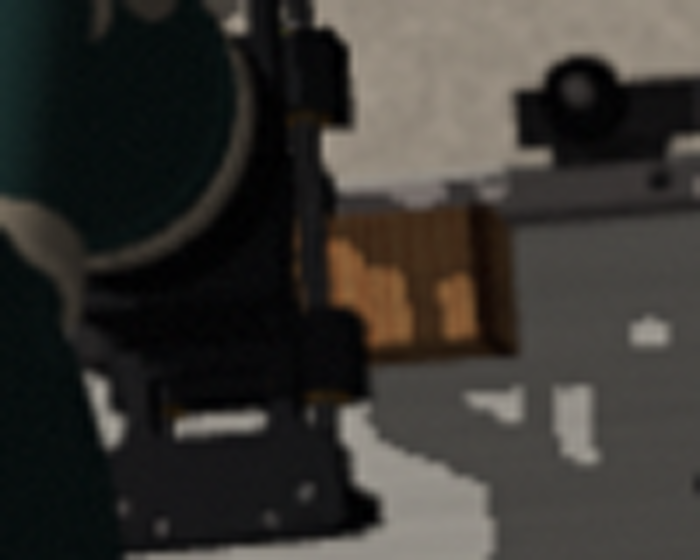

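View pics/s0d.png

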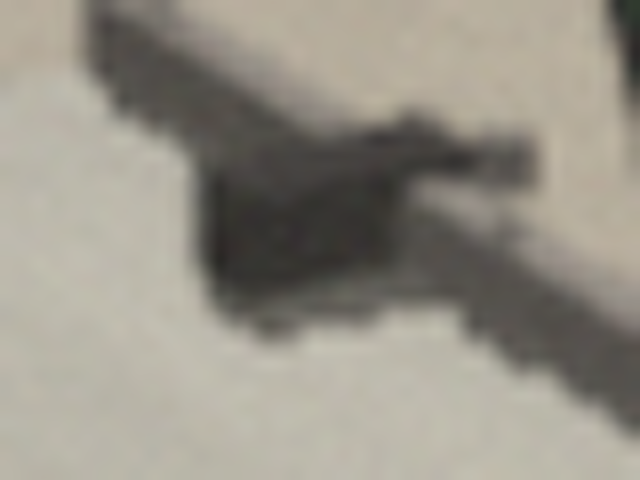

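```bash
python3 - <<'E'
from h import *
fr=lambda P:np.round(1e3*np.array([(P-foot)@ex,(P-foot)@ey,P[2]-.045]),1)
g=lambda u,v,z:fr(atz('side',(u+.5)/16-.5+262,(v+.5)/16-.5+140,z))
print('stop -y face bottom',g(228,300,.045),g(398,272,.045),'top',g(222,192,.067))
m=lambda u,v,z:fr(atz('top',(u+.5)/7-.5+100,(v+.5)/7-.5+95,z))
print('bark top view: top edge',m(497,350,.075),m(470,207,.075),'outer bottom',m(517,352,.045),m(510,215,.045))
E
```

```text
stop -y face bottom [-42.3  33.3   0. ] [-5.9 27.2  0. ] top [-41.9  36.6  22. ]
bark top view: top edge [-44.9 -78.7  30. ] [ -0.8 -73.5  30. ] outer bottom [-38.9 -78.6   0. ] [  4.2 -79.3   0. ]
```

Call:
{"method": "arm_command", "body": {"increments": "0.0004 0 0 0 0 0;0.0008 0 0 0 0 0;0.0012 0 0 0 0 0;0.0016 0 0 0 0 0;0.002 0 0 0 0 0;0.0023 0 0 0 0 0;0.0026 0 0 0 0 0;0.0028 0 0 0 0 0;0.003 0 0 0 0 0;0.003 0 0 0 0 0"}}

```text
clock: 22.48
position: [0.6371, 0.1693, 0.0673]
tool_rot: [0.001, 0.666, 0.746, -0.001]
contact_force: [1.0, -7.9, 0.7]
width: 0.449
```

```bash
python3 -c "
from h import *
rep()"
```

```text
t 22.78 F fence frame [-0.56 -7.95  0.69] T [-1.315  0.201  0.047] pf(mm) [-20.82 -20.52  22.34] yaw 0.1132 tilt [ 0.0007 -0.0028] w 0.455
```

Call:
{"method": "arm_command", "body": {"increments": "-0.0008 0 0 0 0 0;-0.0015 0 0 0 0 0;-0.0015 0 0.0003 0 0 0;-0.0015 0.0003 0.0004 0 0 0;-0.0015 0.0006 0.0004 0 0 0;-0.0015 0.0009 0.0004 0 0 0;-0.0015 0.0012 0.0004 0 0 0;-0.0015 0.0015 0.0004 0 0 0;-0.0015 0.0015 0.0004 0 0 0;-0.0015 0.0015 0.0004 0 0 0"}}

```text
clock: 23.62
position: [0.6372, 0.1692, 0.067]
tool_rot: [-0.0, 0.666, 0.746, -0.001]
contact_force: [-5.0, -5.5, 3.6]
width: 0.45
```

```bash
python3 -c "
from h import *
rep()"
```

```text
t 23.92 F fence frame [-4.84 -5.82  4.7 ] T [-0.947  0.808  0.077] pf(mm) [-20.72 -20.62  22.02] yaw 0.1133 tilt [-0.0023 -0.0015] w 0.455
```

Call:
{"method": "arm_command", "body": {"increments": "-0.0005 0 0 0 0 0;-0.0011 0 0 0 0 0;-0.0011 0.0003 0 0 0 0;-0.0011 0.0006 0 0 0 0;-0.0011 0.0009 0 0 0 0;-0.0011 0.0012 0 0 0 0;-0.0011 0.0014 0 0 0 0;-0.0011 0.0014 0 0 0 0;-0.0011 0.0014 0 0 0 0;-0.0011 0.0014 0 0 0 0"}}

```text
clock: 24.75
position: [0.6372, 0.1692, 0.0669]
tool_rot: [-0.002, 0.666, 0.746, -0.002]
contact_force: [-8.0, -3.5, 7.7]
width: 0.45
```

```bash
python3 -c "
from h import *
rep()"
```

```text
t 25.05 F fence frame [-8.97 -2.44  7.25] T [-0.44   1.421  0.062] pf(mm) [-20.7  -20.6   21.92] yaw 0.1133 tilt [-0.0053 -0.0005] w 0.451
```

Call:
{"method": "arm_command", "body": {"increments": "0 0.0002 -0.0001 0 0 0;0 0.0002 -0.0001 0 0 0;0 0.0002 -0.0001 0 0 0;0 0.0002 -0.0001 0 0 0;0 0.0002 -0.0001 0 0 0;0 0.0002 -0.0001 0 0 0;0 0.0002 -0.0001 0 0 0;0 0.0002 -0.0001 0 0 0;0 0.0002 -0.0001 0 0 0;0 0.0002 -0.0001 0 0 0"}}

```text
clock: 25.88
position: [0.6373, 0.1692, 0.0669]
tool_rot: [-0.002, 0.666, 0.746, -0.002]
contact_force: [-8.5, -3.7, 6.7]
width: 0.451
```

```bash
python3 - <<'E'
from h import *
rep();rep(12)
grab('top','t7');grab('side','s7')
a=cv2.resize(cv2.imread('pics/t7.png')[90:180,90:200],None,fx=6,fy=6,interpolation=cv2.INTER_CUBIC);cv2.imwrite('pics/t7c.png',a)
cv2.imwrite('pics/s7c.png',cv2.resize(cv2.imread('pics/s7.png')[120:190,245:325],None,fx=8,fy=8,interpolation=cv2.INTER_CUBIC))
E
```

```text
t 26.18 F fence frame [-9.41 -2.22  7.32] T [-0.448  1.461  0.079] pf(mm) [-20.68 -20.62  21.92] yaw 0.1133 tilt [-0.0057 -0.0005] w 0.455
t 26.78 F fence frame [-8.97 -2.34  7.1 ] T [-0.448  1.459  0.068] pf(mm) [-20.71 -20.63  21.91] yaw 0.1132 tilt [-0.0057 -0.0005] w 0.452
```

View pics/t7c.png

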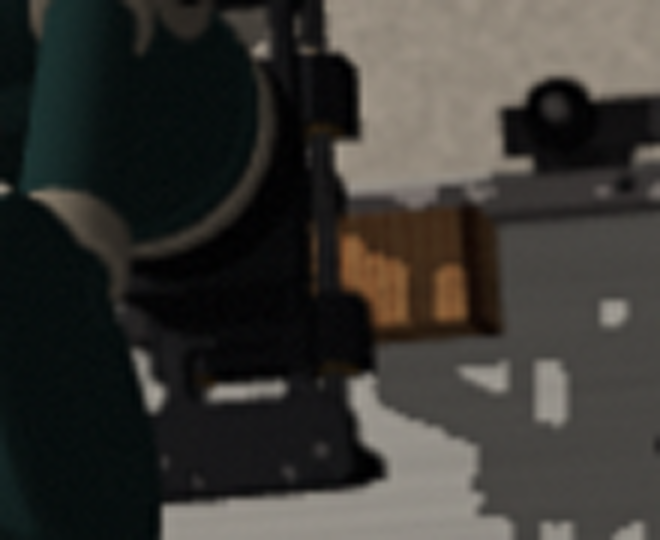

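View pics/s7c.png

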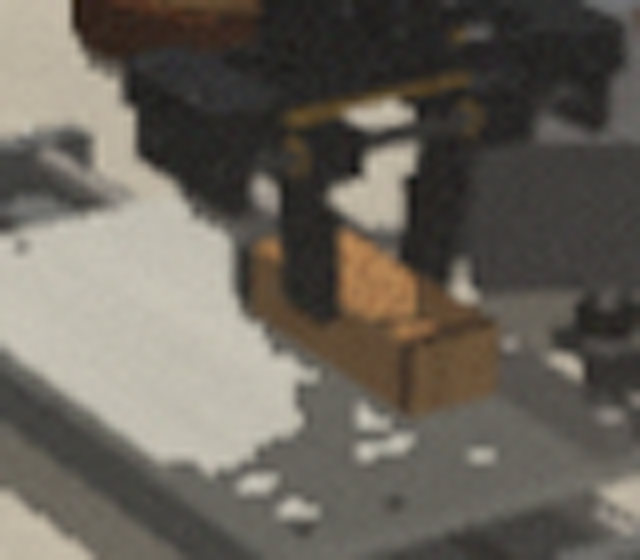

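View pics/s7.png

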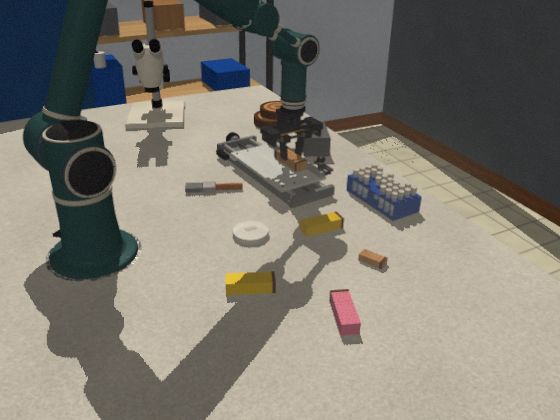

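Call:
{"method": "arm_command", "body": {"increments": "0 0 -0.0001 -0.002 0 0;0 0 -0.0001 -0.004 0 0;0 0 -0.0001 -0.006 0 0;0 0 -0.0001 -0.006 0 0;0 0 -0.0001 -0.006 0 0;0 0 -0.0001 -0.006 0 0;0 0 -0.0001 -0.006 0 0;0 0 -0.0001 -0.006 0 0;0 0 -0.0001 -0.006 0 0;0 0 -0.0001 -0.006 0 0"}}

```text
clock: 27.72
position: [0.6372, 0.1692, 0.0668]
tool_rot: [-0.0, 0.666, 0.746, 0.0]
contact_force: [-8.4, -2.4, 6.8]
width: 0.448
```

```bash
python3 -c "
from h import *
rep(10)"
```

```text
t 28.22 F fence frame [-8.27 -2.33  6.6 ] T [-0.408  1.547  0.059] pf(mm) [-20.74 -20.63  21.85] yaw 0.1132 tilt [0.0001 0.0001] w 0.45
```

Call:
{"method": "arm_command", "body": {"increments": "0 0.0003 0 0 0 0;0 0.0006 0 -0.001 0 0;0 0.0006 0 -0.001 0 0;0 0.0006 0 -0.001 0 0;0 0.0006 0 -0.001 0 0;0 0.0006 0 -0.001 0 0;0 0.0006 0 -0.001 0 0;0 0.0006 0 -0.001 0 0;0 0.0006 0 -0.001 0 0;0 0.0006 0 -0.001 0 0"}}

```text
clock: 29.05
position: [0.6372, 0.1692, 0.0669]
tool_rot: [-0.0, 0.666, 0.746, -0.0]
contact_force: [-10.0, -4.1, 7.8]
width: 0.453
```

```bash
python3 -c "
from h import *
rep(10)"
```

```text
t 29.55 F fence frame [-10.    -2.25   7.95] T [-0.426  1.78   0.071] pf(mm) [-20.72 -20.63  21.84] yaw 0.1132 tilt [-0.0002  0.    ] w 0.455
```

Call:
{"method": "arm_command", "body": {"increments": "0 0 -0.0002 0 0 0;0 0 -0.0002 0 0 0;0 0 -0.0002 0 0 0;0 0 -0.0002 0 0 0;0 0 -0.0002 0 0 0;0 0 -0.0002 0 0 0;0 0 -0.0002 0 0 0;0 0 -0.0002 0 0 0;0 0 -0.0002 0 0 0;0 0 -0.0002 0 0 0"}}

```text
clock: 30.38
position: [0.6372, 0.1692, 0.0668]
tool_rot: [-0.0, 0.666, 0.746, -0.0]
contact_force: [-9.8, -4.2, 6.9]
width: 0.452
```

```bash
python3 -c "
from h import *
rep(10);rep(10)"
```

```text
t 30.88 F fence frame [-9.57 -2.22  6.94] T [-0.407  1.738  0.078] pf(mm) [-20.73 -20.63  21.85] yaw 0.1132 tilt [-0.0002  0.    ] w 0.453
t 31.38 F fence frame [-9.42 -2.39  6.89] T [-0.427  1.718  0.078] pf(mm) [-20.72 -20.62  21.86] yaw 0.1132 tilt [-0.0002  0.0001] w 0.454
```

Steady: about 9.5 N into the fence, 6.9 N down, about 2.3 N toward the stop, roughly 11.9 N in all. Position isn't creeping. Handing in.

```bash
python3 -c "
from h import *
print(hand_in())"
```

```text
the job is handed in; nothing more can be done
None
```

I picked up the larger wood section and laid it ring face up on the plate. I slid it against the fence and then along to the stop, sawn end toward the stop and bark end away. I handed in at about 31 s, still holding it with a gentle 12 N grip.

- **Push:** over the last second, the push averaged about 9.5 N into the fence, 6.9 N down and 2.3 N toward the stop. That is about 11.9 N in all (1.2 kg), with no creep.
- **Seating:** the gripper is level to within 0.3 mrad, and its height fits the wood lying on the plate. The width reading did not change, so the wood did not slip in the grip. Fence contact came about 0.7 mm from where I had measured it.
- **Disagreement on the stop:** the wood met resistance in the stop's direction about 4–5 mm beyond the stop position I had measured from the first pictures. Side-camera readings of the stop were too noisy to settle this. I took the stop as touched because the force rose steeply to about 8 N. The last side picture also shows no gap there, but the gripper hides most of that end from both cameras.
- **Twist:** a small steady twist of about 0.07 N·m about the vertical remained. It is too small to lift the wood off the fence at that push.
- **Other items:** the last full side view shows the small section, dish and brush where they were.

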